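Scan both labels of a power supply

ROBOT

A 7-joint arm with a two-finger parallel gripper is mounted at the origin on the work surface. World frame = base frame: x ahead of the robot, y to its left, z up, the work surface at z = 0. Lengths are in m, angles in rad, forces in N, time in s.
With the tool pointing down it reaches from about 0.4 to 0.85 m from the base axis. Payload 6.9 kg.
Tool frame: the origin (TCP) lies between the finger pads, 19 mm behind the fingertips; this is the grasp point; z points along the fingers, y is the line along which they close (so a half turn about z gives the same grasp; the last joint's range is limited). The gripper opens to 85 mm and grips with 20 to 120 N. Pads are 22 mm wide; open, the fingers measure 114 mm over their backs; the gripper's body (76 mm by 85 mm) begins 54 mm behind the grasp point. The pads swing forward as they close: fully open they stand 13 mm farther back than shut.
Start: joints at [-1.002, 0.507, -0.238, 1.5, 0.126, 1.149, -0.155], TCP at [0.279, 0.559, 0.25] pointing down, gripper open.
Joint ranges: [-3.08, 3.08], [-0.24, 2.05], [-1.43, 1.35], [0, 2.5], [-1.52, 4.66], [0.17, 1.96], [-2.89, 2.89]. Speed limits (rad/s): [2.39, 2.39, 3.14, 3.14, 3.14, 3.14, 3.14].

INTERFACE

Orientations are given as a rotation vector (axis times angle).
In Python, from station import env gives the robot as it stands. The module is installed in compiled form; this text tells all that it offers.
- The arm moves only by the tool play_rows, never from a script. Its argument "commands" is a list of rows, each an object of numbers: "x", "y", "z": the shift along the world's x, y, z in mm; "rx", "ry", "rz": the turn, a rotation vector about the world's x, y, z in rad; "hand": the closure, from -1 (fully open) to 1 (shut). A call has 1 to 12 rows; each row is the pose to reach, as a shift and turn from the pose commanded when the call began; what a row does not reach only later rows make up. A row lasts 1/10 s, in which the tool goes at most 50 mm and 8.59 degrees, less where a joint would pass 70% of its speed; a pose out of reach is approached as far as the arm can. A call with a gripper value outside its range is refused whole. The fingers move at their own pace and stop on an object; the grip force is fixed at half the most. Time passes only in rows, so rows that repeat a pose let the fingers close. It gives the time, the measured TCP pose, the force, the opening and the grip force at its end, in the units of the state.
- env.get_state(): the state, without advancing time (a new reading comes with each control period).
- env.camera(name): name is "scene" or "top" or "wrist"; returns the picture (384x512x3 uint8, red, green, blue); there is no depth.
- env.camera_params(name): a dict with "fx", "fy", "cx", "cy" (pixels), "k1" (the pictures are not rectified: a ray, as slopes to the right and down, at radius r is drawn at 1 + k1 r^2 times it, then the intrinsics apply), "R" (3x3) and "t" (3): a world point X has camera coordinates R X + t. Camera axes: x right, y down, z forward; pixel columns grow to the right and rows downward; lengths in m; the calibration is good to about 2 mm. A picture is of the moment at which its call begins: read the wrist's pose just before it. camera_params takes no time and is no camera call; for the wrist camera it gives the pose at the moment of the call.
- env.job_done(): hands the job in; it is judged then, once.
The state is a dict: "time_s": time; "joint_positions": joint angles; "qd": joint speeds; "effort": joint torques, N m; "tool_pos": TCP position; "tcp_rot": TCP orientation; "contact_force": force on the tool from outside, world axes, zero at the start; "ft_torque": the same for the moment, N m; "width": finger opening in m; "gripper_force": force on a finger pad.
Only numpy, scipy, OpenCV 4.12 (cv2) and the standard library are available. Lean on these libraries where they do the work, as an engineer would, in place of code of your own. Each camera call takes 0.05 s, during which the arm holds its last target. There are 200 camera calls.

TASK

The power supply stands with its labelled long side at the two upright lugs of the scanner's stop bracket: squeeze the scanner's trigger fully and let it go to read that label. Then, keeping the supply flat on the bench, turn it a quarter so that its labelled short end sits flush against both lugs, with the label centred between them to within about a centimetre, squeeze the trigger fully again and let go. Leave the supply seated like that, and do not knock or shift the tub, the tray or the can.

Things in the scene. Friction and masses are not known exactly. Their poses are not given: they have to be found in the camera images.
- station: Fixed station: forked stop bracket and hand scanner clamped upside down behind it, grip up. Origin: on the bench, midway between the lugs' front faces. +x goes back to the scanner, y along the stop, z up. Two lugs, each 16 wide, 6 thick, 50 mm high, centred at y = -28 and +28, front faces at x 0. Base plate x 6 to 176, y -50 to +50, 8 thick. Scanner head x 34 to 142, |y| under 36, top z 68.
- hook_gap (a point): Point on the bench at station x 36, y 108 mm: free space behind the line of the lugs, beside the base plate, where a closed gripper fits behind the half of the supply that sticks out past the stop. From here that half can be pulled off the stop and swung round; pulled 63 mm from its middle, the supply turns about a point some 47 mm on the other side of its middle (3 to 5 N).
- unit: Power supply: loose aluminium case 160 x 100 x 55 mm, about 0.45 kg; too wide to grip. Origin: centre of underside. +x to the labelled short end (x 80), +y to the labelled long side (y 50), z up. Blank end (x -80) has a terminal strip. Starts with +y along station +x, +x along station -y. Turn it 90 degrees counter-clockwise from above: +x along station +x. Pushed home, it squares up on the lugs.
- side_label (a point): Middle of the label (60 x 35 mm white paper) on the long side, on its surface: unit x +45, y +50, z 30 mm. At the start it is close to the middle of the stop, so the supply's blank half sticks out past the stop on the station's +y side.
- end_label (a point): Middle of the label (60 x 35 mm white paper) on the short end, on its surface: unit x +80, y 0, z 30 mm. It must finish at station x 0, y 0.
- squeeze_point (a point): Fixed point at station x 123, y 0, z 150 mm, midway between the trigger's tip (front at x 94, z 155) and the grip's back (x 152): 58 mm across at rest, about 43 squeezed. A good TCP point for a squeeze from straight above, fingers closing along station x with a firm 60 N. Grip: 32 mm wide in y, x 122 to 152, top at z 166. Trigger: 22 mm wide, z 85 to 156.
- trigger (a joint): Sprung trigger on the grip's front, hinged at its lower end (x 118, z 85 mm, axis along station y); at rest it leans forward 0.22 rad. 0 = let go, 0.22 rad = fully squeezed, upright and on its stop; counts as squeezed above 0.16, as let go below 0.04. Takes about 1.5 N to start and 3.5 N for full travel at its tip; springs back by itself.
- tub: White open plastic tub, 100 mm across, 85 mm high, loose bystander to the right of the work; origin at the centre of its underside.
- tray: Open cardboard tray 120 x 90 x 50 mm, loose bystander beyond the work; origin at the centre of its underside.
- can: Steel can 66 mm across, 110 mm high, loose bystander to the right of the work, beyond the tub; origin at the centre of its underside.
There are look-alikes about, which are no part of the job. Of the things like the unit, leave any that is turquoise; of the rest the larger one is meant. Several things look just like the station: the one meant starts farthest to the robot's left.

How it is judged:
By the outcome, as a careful person would: the job done as asked, in the order asked, and still so for the second after the job is handed in, with the robot touching nothing.
It also fails if it takes over 64 s, if anything falls off the work surface, if the arm or the gripper's body presses on something with over 40 N, if the wrist force passes 120 N, or if a joint passes its speed limit or range.

## Working session

There is one attempt and no reset: what is moved stays moved. The work goes in short steps, Python scripts to look and compute and a tool call to move; the robot and the scene stay as the last step left them, time stands still between calls to the robot, and variables do not carry over. Pictures are saved under pics/ and viewed, at most 10 in all, crops included, and the job is handed in when it is done.

Besides the shell and the picture viewer there is one more tool, called after "Emit:" as name(argument=value, ...) on one line, values as JSON. play_rows: Moves the arm, as the interface text tells. Its arguments: {"type":"object","properties":{"commands":{"type":"array"}},"required":["commands"]}

```bash
mkdir -p pics
cat > h.py <<'E'
import numpy as np,cv2
from station import env
def ray(p,u,v):
    a=np.array([(u-p['cx'])/p['fx'],(v-p['cy'])/p['fy']]);s=a.copy()
    for _ in range(20): s=a/(1+p['k1']*(s@s))
    R=np.array(p['R']);t=np.array(p['t'])
    return -R.T@t, R.T@np.array([s[0],s[1],1])
def onz(p,u,v,z):
    o,d=ray(p,u,v); return o+d*(z-o[2])/d[2]
def proj(p,X):
    c=np.array(p['R'])@np.array(X)+np.array(p['t']);s=c[:2]/c[2];s=s*(1+p['k1']*(s@s))
    return s[0]*p['fx']+p['cx'],s[1]*p['fy']+p['cy']
E
python3 - <<'E'
from h import *
s=env.get_state();print(s['time_s'],s['tool_pos'],s['tcp_rot'],s['width'])
ims=[]
for n in('scene','top'):
    im=env.camera(n)[:,:,::-1];cv2.imwrite(f'pics/raw_{n}.png',im);ims.append(im)
    p=env.camera_params(n);print(n,-np.array(p['R']).T@np.array(p['t']),np.array(p['R']).round(2).tolist())
    cv2.imwrite(f'pics/{n}0.png',cv2.resize(im,(800,600)))
E
```

```text
0.0 [0.27889478 0.55883018 0.24914697] [-7.20398136e-01 -3.05751039e+00  2.61046641e-03] 0.08536197343807268
scene [ 1.15271489 -0.54798013  0.73834897] [[0.64, 0.77, 0.01], [0.5, -0.41, -0.77], [-0.59, 0.5, -0.64]]
top [ 0.49494056 -0.05982111  1.01928559] [[0.03, -1.0, 0.02], [-1.0, -0.03, -0.05], [0.05, -0.02, -1.0]]
```

View pics/scene0.png

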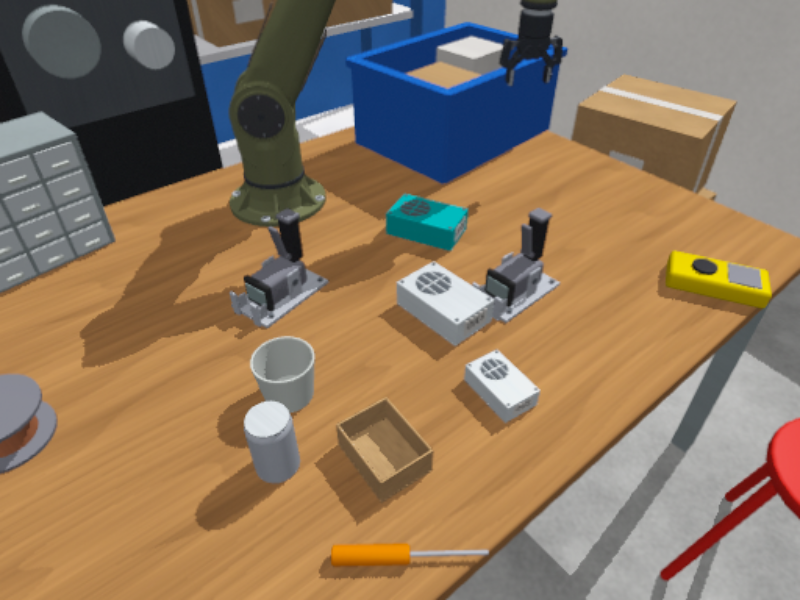

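View pics/top0.png

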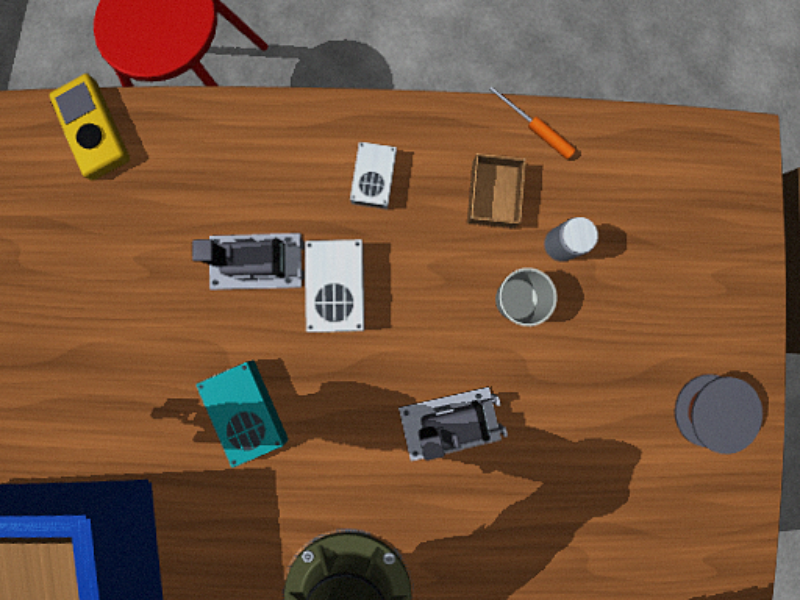

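Top view (800x600): the candidates for the supply are the large grey one at (335,285), a small one at (373,175) and a turquoise one at (242,413). I choose the large grey one. Stations are at (250,260) and (452,425), and I choose the left one at (250,260). The tub is at (527,297), the can at (572,238) and the tray at (497,190).

Run:
```python
from h import *
im=cv2.imread('pics/raw_top.png');p=env.camera_params('top')
hsv=cv2.cvtColor(im,cv2.COLOR_BGR2HSV)
m=((hsv[:,:,1]<60)&(hsv[:,:,2]>140)).astype(np.uint8)
x0,y0=115,140
roi=np.zeros_like(m);roi[140:225,115:260]=m[140:225,115:260]
cs,_=cv2.findContours(cv2.morphologyEx(roi,cv2.MORPH_CLOSE,np.ones((3,3))),cv2.RETR_EXTERNAL,2)
for c in sorted(cs,key=cv2.contourArea)[::-1][:5]:
    if cv2.contourArea(c)<30: continue
    r=cv2.minAreaRect(c);b=cv2.boxPoints(r);print(cv2.contourArea(c),r)
    for z in(.055,.008): print(z,[onz(p,*q,z)[:2].round(4).tolist() for q in b])
crop=im[135:230,110:250]
cv2.imwrite('pics/crop.png',cv2.resize(crop,None,fx=5.6,fy=5.6,interpolation=cv2.INTER_CUBIC))
```

```text
2456.0 ((182.81222534179688, 183.17420959472656), (58.83774948120117, 97.63748168945312), 88.78113555908203)
0.055 [[0.6372, 0.2585], [0.6497, -0.0111], [0.4888, -0.0194], [0.4754, 0.2478]]
0.008 [[0.6441, 0.2741], [0.6572, -0.0087], [0.4885, -0.0174], [0.4745, 0.2628]]
141.0 ((162.53082275390625, 151.99041748046875), (57.090152740478516, 6.8965229988098145), 1.1691393852233887)
0.055 [[0.6371, 0.257], [0.6563, 0.2576], [0.6567, 0.0987], [0.6376, 0.0983]]
0.008 [[0.644, 0.2724], [0.6642, 0.2731], [0.6646, 0.1064], [0.6446, 0.106]]
```

View pics/crop.png

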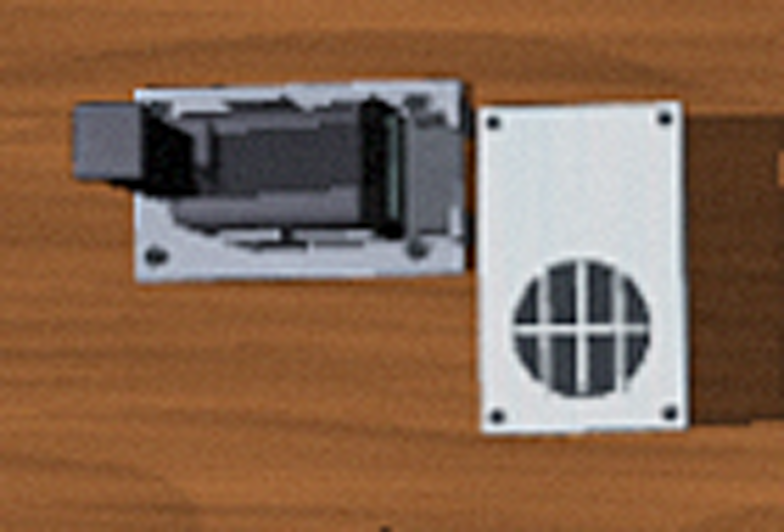

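The crop shows the large grey supply (478..688, 100..432) with its long side at the station's lugs, and its fan (blank) half sticking out towards the robot. Base plate corners are at (135,90), (462,80), (466,272) and (134,281), and the grip top is at (75..142, 102..178).

Run:
```python
from h import *
p=env.camera_params('top')
f=lambda q,z:onz(p,q[0]/5.6+110-.4,q[1]/5.6+135-.4,z)[:2]
u=np.array([f(q,.055) for q in[(478,104),(682,100),(688,428),(482,432)]])
b=np.array([f(q,.008) for q in[(135,90),(462,80),(466,272),(134,281)]])
g=np.array([f(q,.166) for q in[(75,102),(142,102),(142,178),(75,178)]])
for n,a in(('unit',u),('plate',b),('grip',g)):
    e=[np.linalg.norm(a[i]-a[i-1]).round(4) for i in range(4)]
    print(n,a.round(4).tolist(),'mean',a.mean(0).round(4),e)
X=(b[0]+b[3]-b[1]-b[2]);X/=np.linalg.norm(X);print('station x dir',X, np.arctan2(X[1],X[0]))
L=u[0]+u[1]-u[2]-u[3];print('unit x dir ang',np.arctan2(L[1],L[0]))
for a in(np.pi/2,np.arctan2(X[1],X[0])):
    X=np.array([np.cos(a),np.sin(a)]);Y=np.array([-X[1],X[0]]);o=b.mean(0)-.091*X
    print('origin',o)
    for n,q in(('squeeze',(.123,0)),('hook',(.036,.108)),('grip',(.137,0))): print(n,o+q[0]*X+q[1]*Y)
    d=u.mean(0)-o;print('unit ctr in station',d@X,d@Y)
from scipy.spatial.transform import Rotation as R
s=env.get_state();print(R.from_rotvec(s['tcp_rot']).as_matrix().round(3))
```

```text
unit [[0.6458, 0.0877], [0.6505, -0.0122], [0.4903, -0.0199], [0.4855, 0.08]] mean [0.568  0.0339] [np.float64(0.1604), np.float64(0.1), np.float64(0.1604), np.float64(0.1001)]
plate [[0.6562, 0.2737], [0.6654, 0.1036], [0.5665, 0.0978], [0.5572, 0.2694]] mean [0.6113 0.1862] [np.float64(0.0991), np.float64(0.1703), np.float64(0.0991), np.float64(0.1718)]
grip [[0.6252, 0.2481], [0.6258, 0.2182], [0.5925, 0.2165], [0.5918, 0.2463]] mean [0.6088 0.2323] [np.float64(0.0334), np.float64(0.0299), np.float64(0.0334), np.float64(0.0298)]
station x dir [-0.05365144  0.99855972] 1.6244735373037065
unit x dir ang 0.04813574543778506
origin [0.61132565 0.09515548]
squeeze [0.61132565 0.21815548]
hook [0.50332565 0.13115548]
grip [0.61132565 0.23215548]
unit ctr in station -0.06124218131715266 0.043316184322846
origin [0.61620793 0.09528654]
squeeze [0.6096088  0.21810939]
hook [0.50643202 0.12544034]
grip [0.60885768 0.23208923]
unit ctr in station -0.0586989350388981 0.051421809037754805
[[-0.895  0.446 -0.001]
 [ 0.446  0.895 -0.001]
 [-0.    -0.002 -1.   ]]
```

Emit:
play_rows(commands=[{"x": 40,"y": -30,"z": 0,"rz": 0.05,"hand": -1},{"x": 75,"y": -65,"rz": 0.1,"hand": -1},{"x": 110,"y": -100,"rz": 0.17,"hand": -1},{"x": 145,"y": -135,"rz": 0.24,"hand": -1},{"x": 180,"y": -170,"rz": 0.31,"hand": -1},{"x": 215,"y": -205,"rz": 0.38,"hand": -1},{"x": 250,"y": -240,"rz": 0.45,"hand": -1},{"x": 280,"y": -275,"rz": 0.52,"hand": -1},{"x": 310,"y": -310,"rz": 0.52,"hand": -1},{"x": 331,"y": -341,"rz": 0.52,"hand": -1},{"x": 331,"y": -341,"rz": 0.52,"hand": -1},{"x": 331,"y": -341,"rz": 0.52,"hand": -1}])

```text
invalid input at $.commands[0]: expected keys x, y, z, rx, ry, rz, hand
```

```bash
cat > st.py <<'E'
from h import *
from scipy.spatial.transform import Rotation as R
def st():
    s=env.get_state();m=R.from_rotvec(s['tcp_rot']).as_matrix()
    print('t',s['time_s'],'tcp',np.round(s['tool_pos'],4),'yawY',np.arctan2(m[1,1],m[0,1]).round(4),'z',m[:,2].round(3),'F',np.round(s['contact_force'],1),'w',s['width'],'gf',s['gripper_force'],'q',np.round(s['joint_positions'],2))
    return s
E
python3 - <<'E'
from st import *
st()
p=env.camera_params('wrist');im=env.camera('wrist')[:,:,::-1];cv2.imwrite('pics/w1.png',im)
print(-np.array(p['R']).T@np.array(p['t']))
import json;json.dump({k:np.array(v).tolist() for k,v in p.items()},open('w1.json','w'))
E
```

```text
t 0.1 tcp [0.2789 0.5588 0.2492] yawY 1.108 z [-0.001 -0.001 -1.   ] F [ 0.   0.4 -0.5] w 0.08531152648708494 gf 0.0 q [-1.    0.51 -0.24  1.5   0.13  1.15 -0.15]
[0.21375665 0.59118883 0.37307022]
```

View pics/w1.png

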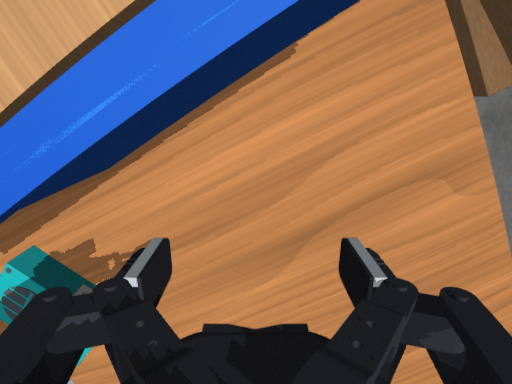

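The wrist view shows only the bin and the open fingers. The move was refused because every row needs all the keys.

Emit:
play_rows(commands=[{"x": 40,"y": -30,"z": 0,"rx": 0,"ry": 0,"rz": 0.05,"hand": -1},{"x": 75,"y": -65,"z": 0,"rx": 0,"ry": 0,"rz": 0.1,"hand": -1},{"x": 110,"y": -100,"z": 0,"rx": 0,"ry": 0,"rz": 0.17,"hand": -1},{"x": 145,"y": -135,"z": 0,"rx": 0,"ry": 0,"rz": 0.24,"hand": -1},{"x": 180,"y": -170,"z": 0,"rx": 0,"ry": 0,"rz": 0.31,"hand": -1},{"x": 215,"y": -205,"z": 0,"rx": 0,"ry": 0,"rz": 0.38,"hand": -1},{"x": 250,"y": -240,"z": 0,"rx": 0,"ry": 0,"rz": 0.45,"hand": -1},{"x": 280,"y": -275,"z": 0,"rx": 0,"ry": 0,"rz": 0.52,"hand": -1},{"x": 310,"y": -310,"z": 0,"rx": 0,"ry": 0,"rz": 0.52,"hand": -1},{"x": 331,"y": -341,"z": 0,"rx": 0,"ry": 0,"rz": 0.52,"hand": -1},{"x": 331,"y": -341,"z": 0,"rx": 0,"ry": 0,"rz": 0.52,"hand": -1},{"x": 331,"y": -341,"z": 0,"rx": 0,"ry": 0,"rz": 0.52,"hand": -1}])

```text
time_s: 1.35
tool_pos: [0.6104, 0.217, 0.2493]
tcp_rot: [0.086, -3.139, 0.0]
contact_force: [-0.1, 0.6, -0.0]
width: 0.0851
gripper_force: 0.0
```

Run:
```python
from st import *
st()
p=env.camera_params('wrist');im=env.camera('wrist')[:,:,::-1];cv2.imwrite('pics/w2.png',im)
print(-np.array(p['R']).T@np.array(p['t']))
import json;json.dump({k:np.array(v).tolist() for k,v in p.items()},open('w2.json','w'))
```

```text
t 1.35 tcp [0.6104 0.217  0.2493] yawY 1.6254 z [-0.001 -0.    -1.   ] F [-0.1  0.6 -0. ] w 0.08512961134678461 gf 0.0 q [-0.2   0.55 -0.32  1.43  0.18  1.19  1.09]
[0.53770119 0.21279174 0.37327853]
```

View pics/w2.png

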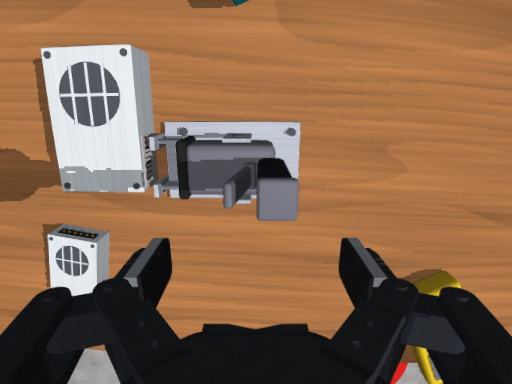

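Run:
```python
from h import *
import json
p={k:np.array(v) if isinstance(v,list) else v for k,v in json.load(open('w2.json')).items()}
X=np.array([-.0537,.9986]);Y=np.array([-.9986,-.0537]);o=np.array([.6162,.0953])
def S(u,v,z): d=onz(p,u,v,z)[:2]-o;return (d@X*1e3).round(1),(d@Y*1e3).round(1)
print('unit',[S(*q,.055) for q in[(42,50),(129,46),(144,191),(62,191)]])
print('lugs',[S(*q,.05) for q in[(150,136),(154,194)]])
print('plate',[S(*q,.008) for q in[(299,122),(165,122)]])
print('grip',[S(*q,.166) for q in[(257,178),(298,178),(297,220),(257,220)]])
im=cv2.imread('pics/w2.png')[110:230,110:310]
cv2.imwrite('pics/w2c.png',cv2.resize(im,None,fx=4,fy=4,interpolation=cv2.INTER_CUBIC))
```

```text
unit [(np.float64(-104.2), np.float64(131.1)), (np.float64(-8.4), np.float64(131.3)), (np.float64(-7.6), np.float64(-24.6)), (np.float64(-107.9), np.float64(-24.8))]
lugs [(np.float64(4.0), np.float64(38.2)), (np.float64(2.1), np.float64(-29.9))]
plate [(np.float64(176.0), np.float64(50.7)), (np.float64(9.3), np.float64(50.9))]
grip [(np.float64(123.0), np.float64(19.3)), (np.float64(153.4), np.float64(19.3)), (np.float64(154.1), np.float64(-14.2)), (np.float64(123.1), np.float64(-14.2))]
```

View pics/w2c.png

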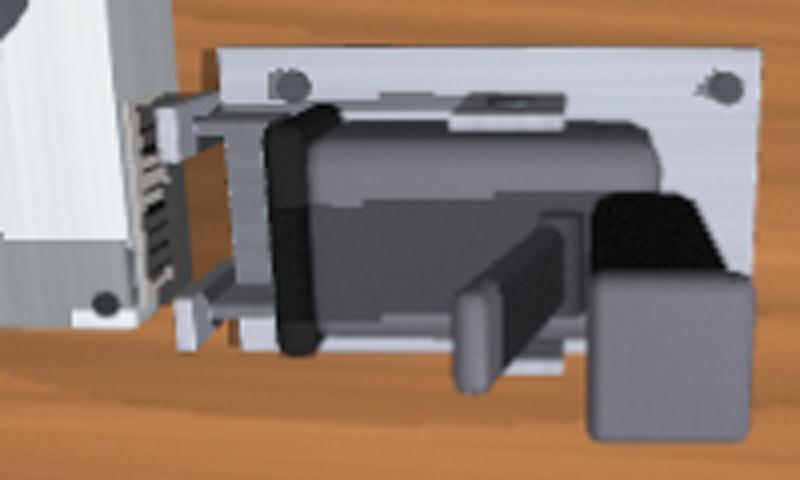

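The wrist view confirms the supply is about 8 mm in front of the lugs, with its label within about 6 mm of centre. The trigger at crop (475,330) and the grip at (670,355) match the station frame. Next I descend for the first squeeze.

Emit:
play_rows(commands=[{"x": -1,"y": 1,"z": -40,"rx": 0,"ry": 0,"rz": 0,"hand": -1},{"x": -1,"y": 1,"z": -75,"rx": 0,"ry": 0,"rz": 0,"hand": -1},{"x": -1,"y": 1,"z": -99,"rx": 0,"ry": 0,"rz": 0,"hand": -1},{"x": -1,"y": 1,"z": -99,"rx": 0,"ry": 0,"rz": 0,"hand": -1},{"x": -1,"y": 1,"z": -99,"rx": 0,"ry": 0,"rz": 0,"hand": 1},{"x": -1,"y": 1,"z": -99,"rx": 0,"ry": 0,"rz": 0,"hand": 1},{"x": -1,"y": 1,"z": -99,"rx": 0,"ry": 0,"rz": 0,"hand": 1},{"x": -1,"y": 1,"z": -99,"rx": 0,"ry": 0,"rz": 0,"hand": 1},{"x": -1,"y": 1,"z": -99,"rx": 0,"ry": 0,"rz": 0,"hand": 1},{"x": -1,"y": 1,"z": -99,"rx": 0,"ry": 0,"rz": 0,"hand": 1}])

```text
time_s: 2.4
tool_pos: [0.6094, 0.2285, 0.1558]
tcp_rot: [-0.099, 3.133, 0.019]
contact_force: [-3.7, 17.1, 10.7]
width: 0.04
gripper_force: 65.2
```

Full squeeze (40 mm opening at 65 N). Next: let go, rise, close the fingers and move over to the hook gap.

Emit:
play_rows(commands=[{"x": 0,"y": 0,"z": 0,"rx": 0,"ry": 0,"rz": 0,"hand": -1},{"x": 0,"y": 0,"z": 0,"rx": 0,"ry": 0,"rz": 0,"hand": -1},{"x": 0,"y": 0,"z": 0,"rx": 0,"ry": 0,"rz": 0,"hand": -1},{"x": 0,"y": 0,"z": 0,"rx": 0,"ry": 0,"rz": 0,"hand": -1},{"x": 0,"y": 0,"z": 40,"rx": 0,"ry": 0,"rz": 0,"hand": -1},{"x": 0,"y": 0,"z": 80,"rx": 0,"ry": 0,"rz": 0,"hand": -1},{"x": -35,"y": -30,"z": 80,"rx": 0,"ry": 0,"rz": 0,"hand": 1},{"x": -70,"y": -60,"z": 80,"rx": 0,"ry": 0,"rz": 0,"hand": 1},{"x": -103,"y": -92,"z": 80,"rx": 0,"ry": 0,"rz": 0,"hand": 1},{"x": -103,"y": -92,"z": 80,"rx": 0,"ry": 0,"rz": 0,"hand": 1},{"x": -103,"y": -92,"z": 50,"rx": 0,"ry": 0,"rz": 0,"hand": 1},{"x": -103,"y": -92,"z": 20,"rx": 0,"ry": 0,"rz": 0,"hand": 1}])

```text
time_s: 3.6
tool_pos: [0.5071, 0.127, 0.1715]
tcp_rot: [-0.088, 3.137, 0.001]
contact_force: [0.6, -0.5, -0.8]
width: 0.0001
gripper_force: 0.0
```

Run:
```python
from st import *
s=st()
X=np.array([-.0537,.9986]);Y=np.array([-.9986,-.0537]);o=np.array([.6162,.0953])
d=s['tool_pos'][:2]-o;print(d@X,d@Y)
# swing arc: pivot (-58,4); finger centre rel pivot r0=(50+14,110), start at unit contact
P=np.array([-.0585,.004]);W=lambda q:o+q[0]*X+q[1]*Y
for th in range(0,91,9):
    t=np.radians(th);e=.0145+.0035*np.sin(2*t)-.0035*(th/90)
    r=np.array([.05+e,.110]);q=P+np.array([r[0]*np.cos(t)-r[1]*np.sin(t),r[0]*np.sin(t)+r[1]*np.cos(t)])
    print(th,(q*1e3).round(),((W(q)-s['tool_pos'][:2])*1e3).round(1))
```

```text
t 3.6 tcp [0.5071 0.127  0.1715] yawY 1.6267 z [ 0.004  0.001 -1.   ] F [ 0.6 -0.5 -0.8] w 6.361257169054641e-05 gf 0.0 q [-0.07  0.44 -0.32  1.88  0.18  0.84  1.15]
0.037553790582009326 0.10723926104463656
0 [  6. 114.] [ -5.1 -31.9]
9 [-11. 123.] [-13.  -49.6]
18 [-30. 129.] [-18.1 -68.5]
27 [-49. 132.] [-20.2 -88.1]
36 [-69. 132.] [ -19.  -108.1]
45 [-89. 129.] [ -14.5 -128. ]
54 [-109.  122.] [  -6.7 -147. ]
63 [-127.  112.] [   4.3 -164.6]
72 [-143.   99.] [  18.3 -180.2]
81 [-157.   83.] [  34.8 -193.3]
90 [-168.   65.] [  53.2 -203.5]
```

Emit:
play_rows(commands=[{"x": 0,"y": 0,"z": -50,"rx": 0,"ry": 0,"rz": 0,"hand": 1},{"x": 0,"y": 0,"z": -100,"rx": 0,"ry": 0,"rz": 0,"hand": 1},{"x": 0,"y": 0,"z": -135,"rx": 0,"ry": 0,"rz": 0,"hand": 1},{"x": 0,"y": 0,"z": -135,"rx": 0,"ry": 0,"rz": 0,"hand": 1},{"x": -3,"y": -16,"z": -135,"rx": 0,"ry": 0,"rz": 0,"hand": 1},{"x": -5,"y": -31,"z": -135,"rx": 0,"ry": 0,"rz": 0,"hand": 1},{"x": -9,"y": -41,"z": -135,"rx": 0,"ry": 0,"rz": 0,"hand": 1},{"x": -13,"y": -50,"z": -135,"rx": 0,"ry": 0,"rz": 0,"hand": 1},{"x": -16,"y": -59,"z": -135,"rx": 0,"ry": 0,"rz": 0,"hand": 1},{"x": -18,"y": -68,"z": -135,"rx": 0,"ry": 0,"rz": 0,"hand": 1},{"x": -19,"y": -78,"z": -135,"rx": 0,"ry": 0,"rz": 0,"hand": 1},{"x": -20,"y": -88,"z": -135,"rx": 0,"ry": 0,"rz": 0,"hand": 1}])

```text
time_s: 4.8
tool_pos: [0.486, 0.0387, 0.0361]
tcp_rot: [-0.091, 3.14, 0.0]
contact_force: [0.8, 2.7, 1.6]
width: -0.0
gripper_force: 1.1
```

```bash
cat > unit.py <<'E'
from st import *
X=np.array([-.0537,.9986]);Y=np.array([-.9986,-.0537]);o=np.array([.6162,.0953])
def S(w): d=np.array(w)[:2]-o;return np.array([d@X,d@Y])
def unit(name):
    """fit rectangle to the unit's top face in the top view; arm may hide part"""
    im=env.camera('top')[:,:,::-1];p=env.camera_params('top')
    cv2.imwrite(f'pics/{name}.png',im)
    hsv=cv2.cvtColor(im,cv2.COLOR_BGR2HSV)
    m=((hsv[:,:,1]<60)&(hsv[:,:,2]>165)).astype(np.uint8)
    m[:136]=0;m[:,:190]=0;m[:,312:]=0;m[240:]=0
    m=cv2.morphologyEx(m,cv2.MORPH_CLOSE,np.ones((5,5)))
    c=max(cv2.findContours(m,cv2.RETR_EXTERNAL,2)[0],key=cv2.contourArea)
    w=np.array([S(onz(p,*q,.055))*1e3 for q in c[:,0].astype(float)]).astype(np.float32)
    r=cv2.minAreaRect(w);print('area px',cv2.contourArea(c),'rect station mm',r,cv2.boxPoints(r).round(1).tolist())
    return im
E
python3 - <<'E'
from unit import *
s=st();print(S(s['tool_pos']))
im=unit('t1')
cv2.imwrite('pics/t1c.png',cv2.resize(im[110:260,110:330],None,fx=3.6,fy=3.6,interpolation=cv2.INTER_CUBIC))
E
```

```text
t 4.8 tcp [0.486  0.0387 0.0361] yawY 1.6284 z [ 0.  0. -1.] F [0.8 2.7 1.6] w -3.290379966710286e-05 gf 1.143635124899447 q [ 0.04  0.6  -0.25  2.1   0.31  0.47  1.18]
[-0.04957703  0.13309543]
area px 1498.5 rect station mm ((-80.58218383789062, 53.173248291015625), (103.23733520507812, 158.31912231445312), 26.978572845458984) [[-162.5, 100.30000305175781], [-90.69999694824219, -40.79999923706055], [1.2999999523162842, 6.0], [-70.5, 147.10000610351562]]
```

View pics/t1c.png

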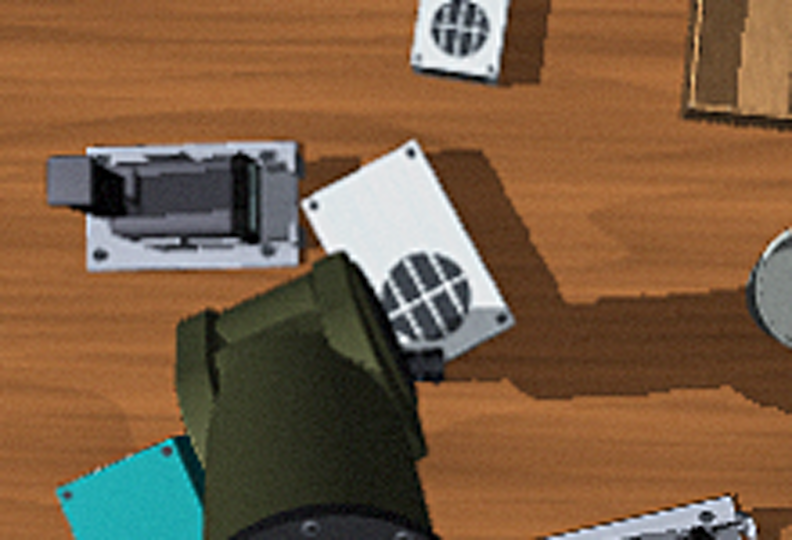

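Emit:
play_rows(commands=[{"x": -1,"y": -10,"z": 0,"rx": 0,"ry": 0,"rz": 0,"hand": 1},{"x": 0,"y": -20,"z": 0,"rx": 0,"ry": 0,"rz": 0,"hand": 1},{"x": 1,"y": -30,"z": 0,"rx": 0,"ry": 0,"rz": 0,"hand": 1},{"x": 4,"y": -40,"z": 0,"rx": 0,"ry": 0,"rz": 0,"hand": 1},{"x": 7,"y": -50,"z": 0,"rx": 0,"ry": 0,"rz": 0,"hand": 1},{"x": 11,"y": -59,"z": 0,"rx": 0,"ry": 0,"rz": 0,"hand": 1},{"x": 16,"y": -68,"z": 0,"rx": 0,"ry": 0,"rz": 0,"hand": 1},{"x": 22,"y": -76,"z": 0,"rx": 0,"ry": 0,"rz": 0,"hand": 1}])

```text
time_s: 5.65
tool_pos: [0.5081, -0.0378, 0.0358]
tcp_rot: [0.089, -3.139, 0.0]
contact_force: [-2.0, 1.8, 1.2]
width: 0.0004
gripper_force: 1.0
```

Run:
```python
from unit import *
s=st();print(S(s['tool_pos']))
im=unit('t2')
```

```text
t 5.65 tcp [ 0.5081 -0.0378  0.0358] yawY 1.6276 z [-0.001 -0.    -1.   ] F [-2.   1.8  1.2] w 0.0004061060111458725 gf 1.006770816129574 q [ 0.21  0.63 -0.27  2.05  0.33  0.51  1.32]
[-0.12711792  0.11512022]
area px 1037.0 rect station mm ((-111.93761444091797, 38.26332473754883), (100.44612121582031, 158.80209350585938), 65.38389587402344) [[-205.0, 25.700000762939453], [-60.70000076293945, -40.5], [-18.799999237060547, 50.79999923706055], [-163.1999969482422, 117.0]]
```

Emit:
play_rows(commands=[{"x": 7,"y": -3,"z": 0,"rx": 0,"ry": 0,"rz": 0,"hand": 1},{"x": 14,"y": -6,"z": 0,"rx": 0,"ry": 0,"rz": 0,"hand": 1},{"x": 21,"y": -9,"z": 0,"rx": 0,"ry": 0,"rz": 0,"hand": 1},{"x": 28,"y": -12,"z": 0,"rx": 0,"ry": 0,"rz": 0,"hand": 1},{"x": 34,"y": -14,"z": 0,"rx": 0,"ry": 0,"rz": 0,"hand": 1},{"x": 40,"y": -16,"z": 0,"rx": 0,"ry": 0,"rz": 0,"hand": 1},{"x": 40,"y": -16,"z": 0,"rx": 0,"ry": 0,"rz": 0,"hand": 1}])

```text
time_s: 6.4
tool_pos: [0.5494, -0.0529, 0.0361]
tcp_rot: [-0.089, 3.139, 0.0]
contact_force: [-0.3, -0.5, 0.2]
width: -0.0001
gripper_force: 0.0
```

Run:
```python
from unit import *
s=st();print(S(s['tool_pos']))
im=unit('t3')
```

```text
t 6.4 tcp [ 0.5494 -0.0529  0.0361] yawY 1.6277 z [ 0.002  0.    -1.   ] F [-0.3 -0.5  0.2] w -9.413532385555112e-05 gf 0.0 q [ 0.24  0.67 -0.29  1.94  0.32  0.58  1.37]
[-0.14445547  0.07464223]
area px 678.0 rect station mm ((-98.20973205566406, 2.9355697631835938), (100.0880355834961, 128.97718811035156), 80.98214721679688) [[-169.6999969482422, -36.400001525878906], [-42.400001525878906, -56.599998474121094], [-26.700000762939453, 42.29999923706055], [-154.10000610351562, 62.5]]
```

Emit:
play_rows(commands=[{"x": -4,"y": -12,"z": 0,"rx": 0,"ry": 0,"rz": 0,"hand": 1},{"x": -4,"y": -24,"z": 0,"rx": 0,"ry": 0,"rz": 0,"hand": 1},{"x": 2,"y": -24,"z": 0,"rx": 0,"ry": 0,"rz": 0,"hand": 1},{"x": 7,"y": -24,"z": 0,"rx": 0,"ry": 0,"rz": 0,"hand": 1},{"x": 12,"y": -23,"z": 0,"rx": 0,"ry": 0,"rz": 0,"hand": 1},{"x": 16,"y": -23,"z": 0,"rx": 0,"ry": 0,"rz": 0,"hand": 1},{"x": 16,"y": -23,"z": 0,"rx": 0,"ry": 0,"rz": 0,"hand": 1},{"x": -10,"y": -23,"z": 0,"rx": 0,"ry": 0,"rz": 0,"hand": 1},{"x": -30,"y": -30,"z": 40,"rx": 0,"ry": 0,"rz": 0,"hand": 1},{"x": -60,"y": -80,"z": 65,"rx": 0,"ry": 0,"rz": 0,"hand": 1},{"x": -60,"y": -130,"z": 65,"rx": 0,"ry": 0,"rz": 0,"hand": 1}])

```text
time_s: 7.55
tool_pos: [0.4891, -0.1699, 0.1025]
tcp_rot: [-0.099, 3.137, -0.0]
contact_force: [1.6, -1.9, -0.8]
width: -0.0005
gripper_force: 0.0
```

Run:
```python
from unit import *
s=st();print(S(s['tool_pos']))
im=unit('t4')
cv2.imwrite('pics/t4c.png',cv2.resize(im[110:260,110:330],None,fx=3.6,fy=3.6,interpolation=cv2.INTER_CUBIC))
```

```text
t 7.55 tcp [ 0.4891 -0.1699  0.1025] yawY 1.6341 z [ 0.003 -0.    -1.   ] F [ 1.6 -1.9 -0.8] w -0.0004773270204276522 gf 0.0 q [ 0.53  0.53 -0.36  1.97  0.29  0.68  1.63]
[-0.25799442  0.14116101]
area px 1992.0 rect station mm ((-107.76416015625, -5.067592620849609), (99.31452178955078, 158.65646362304688), 88.50140380859375) [[-188.39999389648438, -52.599998474121094], [-29.799999237060547, -56.79999923706055], [-27.200000762939453, 42.5], [-185.8000030517578, 46.599998474121094]]
```

View pics/t4c.png

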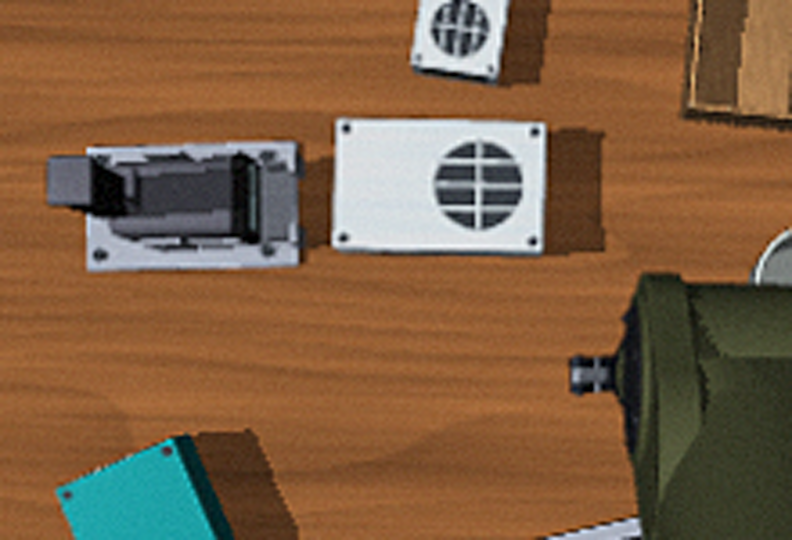

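Top crop: the supply is now at (333..546, 118..255), 1.5° short of square. Its front end is about 28 mm off the lugs and about 7 mm too far to -y. I will nudge the front end from its -y side, staying clear of the small look-alike at (460,40).

Emit:
play_rows(commands=[{"x": 0,"y": 0,"z": 25,"rx": 0,"ry": 0,"rz": 0,"hand": 1},{"x": 30,"y": 30,"z": 45,"rx": 0,"ry": 0,"rz": 0,"hand": 1},{"x": 60,"y": 60,"z": 45,"rx": 0,"ry": 0,"rz": 0,"hand": 1},{"x": 90,"y": 90,"z": 45,"rx": 0,"ry": 0,"rz": 0,"hand": 1},{"x": 120,"y": 120,"z": 45,"rx": 0,"ry": 0,"rz": 0,"hand": 1},{"x": 150,"y": 150,"z": 45,"rx": 0,"ry": 0,"rz": 0,"hand": 1},{"x": 180,"y": 180,"z": 45,"rx": 0,"ry": 0,"rz": 0,"hand": 1},{"x": 210,"y": 210,"z": 45,"rx": 0,"ry": 0,"rz": 0,"hand": 1},{"x": 210,"y": 210,"z": 45,"rx": 0,"ry": 0,"rz": 0,"hand": 1},{"x": 210,"y": 210,"z": 45,"rx": 0,"ry": 0,"rz": 0,"hand": 1}])

```text
time_s: 8.6
tool_pos: [0.6995, 0.0406, 0.1442]
tcp_rot: [0.094, -3.14, -0.001]
contact_force: [0.0, 0.1, -1.4]
width: 0.0003
gripper_force: 0.0
```

Emit:
play_rows(commands=[{"x": 0,"y": -2,"z": -50,"rx": 0,"ry": 0,"rz": 0,"hand": 1},{"x": 0,"y": -2,"z": -90,"rx": 0,"ry": 0,"rz": 0,"hand": 1},{"x": 0,"y": -2,"z": -109,"rx": 0,"ry": 0,"rz": 0,"hand": 1},{"x": -5,"y": -2,"z": -109,"rx": 0,"ry": 0,"rz": 0,"hand": 1},{"x": -10,"y": -2,"z": -109,"rx": 0,"ry": 0,"rz": 0,"hand": 1},{"x": -14,"y": -2,"z": -109,"rx": 0,"ry": 0,"rz": 0,"hand": 1},{"x": -17,"y": -2,"z": -109,"rx": 0,"ry": 0,"rz": 0,"hand": 1},{"x": -17,"y": -2,"z": -109,"rx": 0,"ry": 0,"rz": 0,"hand": 1}])

```text
time_s: 9.4
tool_pos: [0.6828, 0.0364, 0.0378]
tcp_rot: [-0.09, 3.138, 0.0]
contact_force: [1.6, -0.2, 0.4]
width: -0.0003
gripper_force: 0.5
```

Run:
```python
from unit import *
s=st();print(S(s['tool_pos']))
im=unit('t5')
```

```text
t 9.4 tcp [0.6828 0.0364 0.0378] yawY 1.628 z [ 0.003  0.    -1.   ] F [ 1.6 -0.2  0.4] w -0.000289784478733015 gf 0.4757169261574745 q [ 0.09  0.81 -0.32  1.56  0.32  0.82  1.27]
[-0.0623864  -0.06337564]
area px 287.5 rect station mm ((-161.221923828125, 0.385528564453125), (54.932621002197266, 98.35594940185547), 0.5699453353881836) [[-189.1999969482422, 49.29999923706055], [-188.1999969482422, -49.099998474121094], [-133.3000030517578, -48.5], [-134.1999969482422, 49.79999923706055]]
```

Emit:
play_rows(commands=[{"x": 12,"y": 0,"z": 0,"rx": 0,"ry": 0,"rz": 0,"hand": 1},{"x": 12,"y": 0,"z": 50,"rx": 0,"ry": 0,"rz": 0,"hand": 1},{"x": 0,"y": -10,"z": 100,"rx": 0,"ry": 0,"rz": -0.14,"hand": 1},{"x": -10,"y": -30,"z": 100,"rx": 0,"ry": 0,"rz": -0.28,"hand": 1},{"x": -20,"y": -50,"z": 100,"rx": 0,"ry": 0,"rz": -0.42,"hand": 1},{"x": -30,"y": -70,"z": 100,"rx": 0,"ry": 0,"rz": -0.56,"hand": -1},{"x": -40,"y": -90,"z": 100,"rx": 0,"ry": 0,"rz": -0.7,"hand": -1},{"x": -50,"y": -110,"z": 100,"rx": 0,"ry": 0,"rz": -0.84,"hand": -1},{"x": -55,"y": -130,"z": 100,"rx": 0,"ry": 0,"rz": -0.98,"hand": -1},{"x": -55,"y": -150,"z": 100,"rx": 0,"ry": 0,"rz": -1.12,"hand": -1},{"x": -55,"y": -171,"z": 100,"rx": 0,"ry": 0,"rz": -1.26,"hand": -1},{"x": -55,"y": -171,"z": 100,"rx": 0,"ry": 0,"rz": -1.4,"hand": -1}])

```text
time_s: 10.65
tool_pos: [0.6266, -0.1392, 0.1365]
tcp_rot: [1.966, 2.448, -0.003]
contact_force: [0.7, -0.7, -0.6]
width: 0.0855
gripper_force: 0.0
```

Run:
```python
from unit import *
s=st();print(S(s['tool_pos']))
im=unit('t6')
```

```text
t 10.65 tcp [ 0.6266 -0.1392  0.1365] yawY 0.2176 z [ 0.    -0.003 -1.   ] F [ 0.7 -0.7 -0.6] w 0.08551149550936166 gf 0.0 q [ 0.16  0.63  0.03  1.6  -0.02  0.91  0.41]
[-0.23473779  0.00225088]
area px 2011.5 rect station mm ((-110.10224151611328, -2.276660919189453), (99.3536376953125, 159.40631103515625), 88.54998779296875) [[-191.0, -49.900001525878906], [-31.700000762939453, -54.0], [-29.200000762939453, 45.400001525878906], [-188.5, 49.400001525878906]]
```

Emit:
play_rows(commands=[{"x": 0,"y": 0,"z": 0,"rx": 0,"ry": 0,"rz": -0.14,"hand": -1},{"x": 0,"y": 0,"z": -30,"rx": 0,"ry": 0,"rz": -0.164,"hand": -1},{"x": 0,"y": 0,"z": -70,"rx": 0,"ry": 0,"rz": -0.164,"hand": -1},{"x": 0,"y": 0,"z": -106,"rx": 0,"ry": 0,"rz": -0.164,"hand": -1},{"x": 0,"y": 0,"z": -106,"rx": 0,"ry": 0,"rz": -0.164,"hand": -1},{"x": -1,"y": 15,"z": -106,"rx": 0,"ry": 0,"rz": -0.164,"hand": -1},{"x": -1.5,"y": 25,"z": -106,"rx": 0,"ry": 0,"rz": -0.164,"hand": -1},{"x": -2,"y": 30,"z": -106,"rx": 0,"ry": 0,"rz": -0.164,"hand": -1},{"x": -3,"y": 35,"z": -106,"rx": 0,"ry": 0,"rz": -0.164,"hand": -1},{"x": -4,"y": 40,"z": -106,"rx": 0,"ry": 0,"rz": -0.164,"hand": -1},{"x": -4,"y": 40,"z": -106,"rx": 0,"ry": 0,"rz": -0.164,"hand": -1}])

```text
time_s: 11.8
tool_pos: [0.6234, -0.0941, 0.0307]
tcp_rot: [2.148, 2.292, 0.001]
contact_force: [0.8, -0.1, -0.1]
width: 0.0849
gripper_force: 0.1
```

Run:
```python
from unit import *
s=st();print(S(s['tool_pos']))
im=unit('t7')
cv2.imwrite('pics/t7c.png',cv2.resize(im[110:260,110:330],None,fx=3.6,fy=3.6,interpolation=cv2.INTER_CUBIC))
```

```text
t 11.8 tcp [ 0.6234 -0.0941  0.0307] yawY 0.0646 z [ 0.001  0.    -1.   ] F [ 0.8 -0.1 -0.1] w 0.08489462767741252 gf 0.14021585695445538 q [ 0.07  0.75  0.06  1.72 -0.07  0.67  0.24]
[-0.18947585  0.00302443]
area px 1174.0 rect station mm ((-73.34855651855469, 1.1118240356445312), (101.7545394897461, 107.17237091064453), 89.03889465332031) [[-127.80000305175781, -48.900001525878906], [-20.600000381469727, -50.70000076293945], [-18.899999618530273, 51.099998474121094], [-126.0999984741211, 52.900001525878906]]
```

View pics/t7c.png

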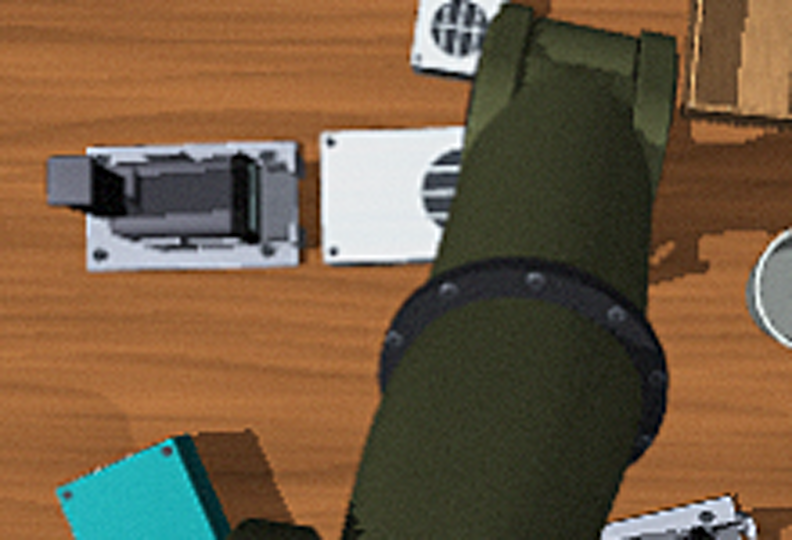

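Top crop: the supply's end is centred (front at x -20, y 0 mm) and squaring up, so I push it home.

Emit:
play_rows(commands=[{"x": 0,"y": 5,"z": 0,"rx": 0,"ry": 0,"rz": -0.01,"hand": -1},{"x": -0.5,"y": 10,"z": 0,"rx": 0,"ry": 0,"rz": -0.01,"hand": -1},{"x": -1,"y": 14,"z": 0,"rx": 0,"ry": 0,"rz": -0.01,"hand": -1},{"x": -1,"y": 17,"z": 0,"rx": 0,"ry": 0,"rz": -0.01,"hand": -1},{"x": -1,"y": 20,"z": 0,"rx": 0,"ry": 0,"rz": -0.01,"hand": -1},{"x": -1,"y": 20,"z": 0,"rx": 0,"ry": 0,"rz": -0.01,"hand": -1}])

```text
time_s: 12.45
tool_pos: [0.6222, -0.074, 0.0299]
tcp_rot: [-2.16, -2.281, -0.0]
contact_force: [-0.3, -1.2, 1.1]
width: 0.0857
gripper_force: 0.6
```

Not yet against the lugs (low force). I continue in small steps.

Emit:
play_rows(commands=[{"x": 0,"y": 2,"z": 0,"rx": 0,"ry": 0,"rz": 0,"hand": -1},{"x": 0,"y": 4,"z": 0,"rx": 0,"ry": 0,"rz": 0,"hand": -1},{"x": 0,"y": 4,"z": 0,"rx": 0,"ry": 0,"rz": 0,"hand": -1}])

```text
time_s: 12.75
tool_pos: [0.6217, -0.0738, 0.0299]
tcp_rot: [2.162, 2.277, -0.004]
contact_force: [-0.0, -8.8, 0.7]
width: 0.0853
gripper_force: 4.6
```

Run:
```python
from unit import *
s=st();print(S(s['tool_pos']))
im=unit('t8')
```

```text
t 12.75 tcp [ 0.6217 -0.0738  0.0299] yawY 0.0518 z [-0.001 -0.003 -1.   ] F [-0.  -8.8  0.7] w 0.08529651387281165 gf 4.583503603935242 q [ 0.03  0.74  0.07  1.74 -0.07  0.67  0.2 ]
[-0.16918471  0.00355445]
area px 1081.5 rect station mm ((-44.54018020629883, 1.3940010070800781), (103.9507064819336, 99.00965118408203), 89.11654663085938) [[-94.80000305175781, -49.79999923706055], [4.199999809265137, -51.29999923706055], [5.800000190734863, 52.599998474121094], [-93.19999694824219, 54.099998474121094]]
```

Emit:
play_rows(commands=[{"x": 0,"y": 3,"z": 0,"rx": 0,"ry": 0,"rz": 0,"hand": -1},{"x": 0,"y": 3,"z": 0,"rx": 0,"ry": 0,"rz": 0,"hand": -1},{"x": 0,"y": -8,"z": 0,"rx": 0,"ry": 0,"rz": 0,"hand": -1},{"x": 0,"y": -30,"z": 0,"rx": 0,"ry": 0,"rz": 0,"hand": -1},{"x": 0,"y": -40,"z": 40,"rx": 0,"ry": 0,"rz": 0,"hand": -1},{"x": 0,"y": -70,"z": 90,"rx": 0,"ry": 0,"rz": 0,"hand": -1},{"x": 0,"y": -70,"z": 140,"rx": 0,"ry": 0,"rz": 0.14,"hand": -1},{"x": 0,"y": -70,"z": 190,"rx": 0,"ry": 0,"rz": 0.28,"hand": -1},{"x": 0,"y": -70,"z": 220,"rx": 0,"ry": 0,"rz": 0.42,"hand": -1}])

```text
time_s: 13.7
tool_pos: [0.6226, -0.1402, 0.2534]
tcp_rot: [1.628, 2.684, 0.003]
contact_force: [0.5, 0.1, -0.4]
width: 0.0851
gripper_force: 0.0
```

Run:
```python
from unit import *
s=st();print(S(s['tool_pos']))
im=unit('t9')
cv2.imwrite('pics/t9c.png',cv2.resize(im[125:225,110:270],None,fx=5,fy=5,interpolation=cv2.INTER_CUBIC))
```

```text
t 13.7 tcp [ 0.6226 -0.1402  0.2534] yawY 0.4802 z [ 0.003  0.001 -1.   ] F [ 0.5  0.1 -0.4] w 0.08510178812240143 gf 0.0 q [ 0.21  0.52 -0.04  1.46  0.02  1.16  0.64]
[-0.23552939  0.00626037]
area px 2047.5 rect station mm ((-76.09072875976562, 0.4434242248535156), (163.91949462890625, 101.02385711669922), 0.17623762786388397) [[-158.1999969482422, 50.70000076293945], [-157.89999389648438, -50.29999923706055], [6.0, -49.79999923706055], [5.699999809265137, 51.20000076293945]]
```

View pics/t9c.png

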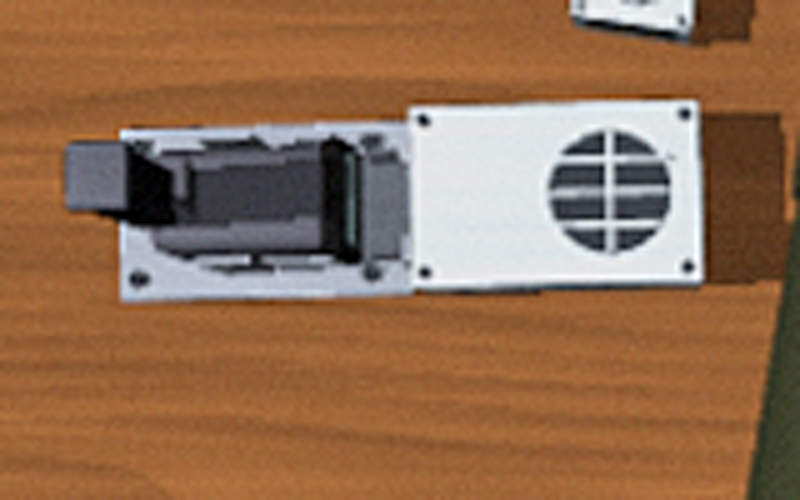

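The supply is seated flush (0.2° off, y offset about 0.4 mm). Now back above the grip for the second squeeze.

Emit:
play_rows(commands=[{"x": 0,"y": 35,"z": 0,"rx": 0,"ry": 0,"rz": 0.14,"hand": -1},{"x": 0,"y": 75,"z": 0,"rx": 0,"ry": 0,"rz": 0.28,"hand": -1},{"x": 0,"y": 115,"z": 0,"rx": 0,"ry": 0,"rz": 0.42,"hand": -1},{"x": 0,"y": 155,"z": 0,"rx": 0,"ry": 0,"rz": 0.56,"hand": -1},{"x": -5,"y": 195,"z": 0,"rx": 0,"ry": 0,"rz": 0.7,"hand": -1},{"x": -10,"y": 235,"z": 0,"rx": 0,"ry": 0,"rz": 0.84,"hand": -1},{"x": -13,"y": 275,"z": 0,"rx": 0,"ry": 0,"rz": 0.98,"hand": -1},{"x": -13,"y": 315,"z": 0,"rx": 0,"ry": 0,"rz": 1.12,"hand": -1},{"x": -13,"y": 358,"z": 0,"rx": 0,"ry": 0,"rz": 1.145,"hand": -1},{"x": -13,"y": 358,"z": 0,"rx": 0,"ry": 0,"rz": 1.145,"hand": -1},{"x": -13,"y": 358,"z": 0,"rx": 0,"ry": 0,"rz": 1.145,"hand": -1}])

```text
time_s: 14.85
tool_pos: [0.6082, 0.2193, 0.2493]
tcp_rot: [0.08, -3.139, -0.001]
contact_force: [-0.7, -0.5, 0.1]
width: 0.0853
gripper_force: 0.0
```

```bash
python3 -c "
from unit import *
s=st();print(S(s['tool_pos']))"
```

```text
t 14.85 tcp [0.6082 0.2193 0.2493] yawY 1.622 z [-0.002  0.001 -1.   ] F [-0.7 -0.5  0.1] w 0.08533029396669149 gf 0.0 q [-0.17  0.55 -0.37  1.44  0.2   1.19  1.06]
[0.12427192 0.00132316]
```

Emit:
play_rows(commands=[{"x": 0,"y": -1,"z": -40,"rx": 0,"ry": 0,"rz": 0,"hand": -1},{"x": 0,"y": -1,"z": -75,"rx": 0,"ry": 0,"rz": 0,"hand": -1},{"x": 0,"y": -1,"z": -99,"rx": 0,"ry": 0,"rz": 0,"hand": -1},{"x": 0,"y": -1,"z": -99,"rx": 0,"ry": 0,"rz": 0,"hand": -1},{"x": 0,"y": -1,"z": -99,"rx": 0,"ry": 0,"rz": 0,"hand": 1},{"x": 0,"y": -1,"z": -99,"rx": 0,"ry": 0,"rz": 0,"hand": 1},{"x": 0,"y": -1,"z": -99,"rx": 0,"ry": 0,"rz": 0,"hand": 1},{"x": 0,"y": -1,"z": -99,"rx": 0,"ry": 0,"rz": 0,"hand": 1},{"x": 0,"y": -1,"z": -99,"rx": 0,"ry": 0,"rz": 0,"hand": 1},{"x": 0,"y": -1,"z": -99,"rx": 0,"ry": 0,"rz": 0,"hand": 1}])

```text
time_s: 15.85
tool_pos: [0.6098, 0.2284, 0.1571]
tcp_rot: [-0.088, 3.131, 0.026]
contact_force: [-3.0, 22.9, 11.6]
width: 0.0395
gripper_force: 64.8
```

Emit:
play_rows(commands=[{"x": 0,"y": 0,"z": 0,"rx": 0,"ry": 0,"rz": 0,"hand": -1},{"x": 0,"y": 0,"z": 0,"rx": 0,"ry": 0,"rz": 0,"hand": -1},{"x": 0,"y": 0,"z": 0,"rx": 0,"ry": 0,"rz": 0,"hand": -1},{"x": 0,"y": 0,"z": 0,"rx": 0,"ry": 0,"rz": 0,"hand": -1},{"x": 0,"y": 0,"z": 40,"rx": 0,"ry": 0,"rz": 0,"hand": -1},{"x": 0,"y": 0,"z": 80,"rx": 0,"ry": 0,"rz": 0,"hand": -1},{"x": -20,"y": 40,"z": 110,"rx": 0,"ry": 0,"rz": 0,"hand": -1},{"x": -50,"y": 70,"z": 110,"rx": 0,"ry": 0,"rz": 0,"hand": -1},{"x": -80,"y": 100,"z": 110,"rx": 0,"ry": 0,"rz": 0,"hand": -1},{"x": -110,"y": 130,"z": 110,"rx": 0,"ry": 0,"rz": 0,"hand": -1},{"x": -110,"y": 130,"z": 110,"rx": 0,"ry": 0,"rz": 0,"hand": -1}])

```text
time_s: 16.95
tool_pos: [0.4938, 0.3519, 0.2619]
tcp_rot: [0.09, -3.138, -0.006]
contact_force: [-0.9, 0.4, 0.0]
width: 0.0853
gripper_force: 0.0
```

Run:
```python
from unit import *
s=st()
im=unit('t10')
a=cv2.imread('pics/raw_top.png').astype(int);d=np.abs(im.astype(int)-a).max(2)
for n,(x,y) in dict(tub=(337,190),can=(366,152),tray=(318,121)).items(): print(n,d[y-25:y+25,x-25:x+25].mean().round(1),(d[y-25:y+25,x-25:x+25]>60).sum())
```

```text
t 16.95 tcp [0.4938 0.3519 0.2619] yawY 1.628 z [-0.002  0.004 -1.   ] F [-0.9  0.4  0. ] w 0.08532650595568393 gf 0.0 q [-0.41  0.48 -0.4   1.53  0.19  1.17  0.79]
area px 2019.5 rect station mm ((-76.08953094482422, 0.3110160827636719), (163.9570770263672, 99.46170043945312), 0.19904926419258118) [[-158.1999969482422, 49.79999923706055], [-157.89999389648438, -49.70000076293945], [6.099999904632568, -49.099998474121094], [5.699999809265137, 50.29999923706055]]
tub 23.5 415
can 4.9 0
tray 5.1 0
```

Run:
```python
from h import *
for f in('raw_top','t10'):
    im=cv2.imread(f'pics/{f}.png');h=cv2.cvtColor(im,cv2.COLOR_BGR2HSV)[155:225,305:372]
    m=(h[:,:,1]<70).astype(np.uint8)
    c=max(cv2.findContours(m,cv2.RETR_EXTERNAL,2)[0],key=cv2.contourArea)
    print(f,cv2.minEnclosingCircle(c),cv2.boundingRect(c),cv2.contourArea(c))
a=cv2.imread('pics/raw_scene.png').astype(int);b=env.camera('scene')[:,:,::-1].astype(int)
d=np.abs(a-b).max(2)
for n,(x,y,w,g) in dict(tub=(158,212,48,54),can=(155,255,40,55),tray=(212,252,70,70)).items(): print(n,d[y:y+g,x:x+w].mean().round(1),(d[y:y+g,x:x+w]>60).sum())
```

```text
raw_top ((31.453874588012695, 35.140220642089844), 19.663047790527344) (12, 16, 40, 38) 1084.0
t10 ((31.453874588012695, 35.140220642089844), 19.663047790527344) (12, 16, 40, 38) 1083.0
tub 10.1 1
can 1.6 0
tray 2.1 0
```

The tub, can and tray have not moved (the tub's change was only the arm's shadow). Handing in.

```bash
python3 -c "
from h import *
print(env.job_done())"
```

```text
the job is handed in; nothing more can be done
None
```

I squeezed the trigger fully and let it go for both labels, and handed the job in at about 17 s with the supply seated on both lugs (about 0.3 mm off centre, 0.2° off square). The tub, tray and can did not move. The only open point is that nothing confirms the scanner read the labels, and for the first squeeze the supply stood about 8 mm in front of the lugs, as I found it.

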